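# Pack the wooden wedge away in the snap-lid tub

### The job

Put the wooden wedge into the open white storage tub. Then take the tub's lid off the sloping stand, set it on the tub and press it down until it is fully home and both end catches have snapped over it. Let go, and leave the roll of tape and the clamp where they are.

Things in the scene. Friction and masses are not known exactly. Their poses are not given: they have to be found in the camera images.
- tub: Open white plastic tub, fixed to the worktop: 130 mm along its x, 160 along its y, 60 high, walls and floor 4 mm (mouth 122 x 152). Origin: centre of its underside, z up. Outside the middle of each end (+y, -y) stands a grey spring catch, out to 90 mm from the centre; its rounded nose (8 mm thick, 38 long) lies 64.5 to 72.5 mm above the worktop and reaches 2.3 mm in over a seated lid's edge.
- tub_mouth (a point): Centre of the tub's mouth at rim height, 60 mm above the tub's origin; axes as the tub. A lid fully home lies on the rim with its origin here, its x and y along the tub's (either way round). Before that it stops on the catch noses, about 11 mm too high: some 10 to 20 N down at its grip pushes it past them, and the catches then spring in above it.
- catch_left (a joint): Spring catch at the tub's +y end: 0 = closed, up to 0.006 m when pushed outwards; springs back by itself with about 3.6 N (5 N when 2.3 mm open).
- catch_right (a joint): The same catch at the tub's -y end.
- lid: Loose white plastic lid, about 120 g: plate 125 mm along its x, 160 along its y, 6 thick. Origin: centre of the plate's underside, z out of its top. Below it a round-edged plug, 119 x 149, 16 deep, enters the tub's mouth with 1.5 mm play a side. On top a bar grip, 12 mm thick (x), 70 long (y), its top 36 mm above the origin. It starts on the stand, tilted 35 degrees, bar level, +x edge higher.
- lid_grip (a point): Point in the middle of the lid's bar grip, 30 mm above the lid's origin, 6 mm below the bar's top; axes as the lid.
- stand: Plywood stand fixed to the worktop, 170 mm wide (its y); its face, 140 mm long, rises 35 degrees towards its +x (away from the robot). A ledge along the low edge stands 26 mm above the face, 4 mm higher than the plate of the lid lying there: lift the lid square off the face to clear it. Origin: centre of its foot on the worktop, z up.
- wedge: Loose plain wooden wedge, 88 mm long, 29 mm wide with flat upright sides, 6 mm high at its thin end and 24 mm at its thick end, about 50 g. Origin: centre of its underside, z up. Its length does not run along its x axis but 20 degrees (0.35 rad) clockwise from it seen from above, thin end towards -x.
- tape: Bystander: loose roll of masking tape lying flat, 106 mm across, 25 mm high. Origin: centre of its underside.
- clamp: Bystander: loose G-clamp lying flat, 124 x 144 x 19 mm. Origin: centre of its underside.
Things that resemble listed ones, but are neither listed nor needed, are in the scene too. Of the things that look like the wedge, take the one that is nearest to the robot's base at the start.

How it is judged:
On the way, in this order (a step that is already met when the one before it is completed fails the run):
1. the wedge lies inside the tub, let go of (x of wedge in the frame of tub between -0.06 and 0.06 m and y of wedge in the frame of tub between -0.075 and 0.075 m and z of wedge in the frame of tub between -0.005 and 0.04 m and contact force between the fingers and wedge below 0.1 N), for 0.2 s.
2. the lid is fully home on the tub and both catches have sprung in (distance between lid and tub_mouth below 0.0035 m and angle between the z axis of lid and the z axis of tub, either way round below 0.03 rad and value of joint each of catch_left, catch_right below 0.0015 m), for 0.2 s.
At the end, for the whole second after the job is handed in: The wedge is inside the tub; the lid is home and at rest: its origin within 3.5 mm of the centre of the tub's mouth, level with the tub within 0.03 rad, both catches closed to under 1.5 mm (all of step 2 and x of wedge in the frame of tub between -0.06 and 0.06 m and y of wedge in the frame of tub between -0.075 and 0.075 m and z of wedge in the frame of tub between -0.005 and 0.04 m and linear speed of lid below 0.01 m/s); the robot touches nothing.
It fails at once if the tape or the clamp is moved more than 30 mm (distance of any of tape, clamp from where it was at the start of the episode above 0.03 m).
It also fails if it takes over 64 s, if anything falls off the work surface, if the arm or the gripper's body presses on something with over 40 N, if the wrist force passes 120 N, or if a joint passes its speed limit or range.

### The arm

A 6-joint arm with a two-finger parallel gripper is mounted at the origin on a cart in front of the work surface, level with it; the furniture and walls round the work are solid. World frame = base frame: x ahead of the robot, y to its left, z up, the work surface at z = 0. Lengths are in m, angles in rad, forces in N, time in s.
With the tool pointing down it reaches from about 0.375 to 0.9 m from the base axis. Payload 3.1 kg.
Tool frame: the origin (TCP) lies midway between the tips of the shut fingers; the grasp point (between the pads) lies 19 mm behind it (manip.grasp_offset is the distance from the TCP to the grasp point, in m); z points along the fingers, y is the line along which they close (so a half turn about z gives the same grasp; the last joint's range is limited). The gripper opens to 85 mm and grips with 20 to 120 N. Pads are 22 mm wide; open, the fingers measure 114 mm over their backs; the gripper's body (76 mm by 85 mm) begins 54 mm behind the grasp point. The pads swing forward as they close: fully open they stand 13 mm farther back than shut.
Start: joints at [-1.423, 0.527, 1.433, -0, 1.181, -0.178], TCP at [0.201, -0.592, 0.231] pointing down, gripper open.
Joint ranges: [-3.08, 3.08], [-0.75, 2.2], [0.22, 2.44], [-1.43, 4.57], [0, 2.65], [-2.85, 2.85]. Speed limits (rad/s): [2.79, 2.79, 3.14, 3.14, 3.14, 3.14].

### API

Orientations are given as a unit quaternion [x, y, z, w].
In Python, from station import sensors, cams, order, manip gives the robot as it stands.
- The arm moves only by the tool move_arm, never from a script. Its argument "targets" is a list of rows, each an object of numbers: "dx", "dy", "dz": the shift along the world's x, y, z normalised to -1 to 1, where 1 is 25 mm; "rx", "ry", "rz": the turn, a rotation vector about the world's x, y, z normalised to -1 to 1, where 1 is 30 degrees. A call has exactly 10 rows; each row shifts and turns the commanded pose from where the row before left it; what a row does not reach is not made up. A row lasts 1/8 s, in which the tool goes at most 62.5 mm and 10.7 degrees, less where a joint would pass 70% of its speed; a pose out of reach is approached as far as the arm can. A call with a number of a shift or a turn outside -1 to 1 is refused whole. A call with a gripper value outside its range is refused whole. "claw" is the opening in per cent of the stroke, from 0 (shut) to 100 (fully open), set as the call begins (left out, the last holds). The fingers move at their own pace and stop on an object; "newtons" is the grip in N (left out, the last holds). Time passes only in rows, so rows that do not move let the fingers close, or fill a call up. It gives the time, the measured TCP pose, the force, the opening and the grip force at its end, in the units of the state.
- sensors.sense(): the state, without advancing time (a new reading comes with each control period).
- cams.snapshot(name): name is "side" or "top" or "wrist"; returns the picture (400x640x3 uint8, red, green, blue); there is no depth.
- cams.camera_model(name): a dict with "fx", "fy", "cx", "cy" (pixels), "extrinsics" (4x4, takes a point from world to camera coordinates). Camera axes: x right, y down, z forward; pixel columns grow to the right and rows downward; lengths in m; the calibration is good to about 2 mm. A picture is of the moment at which its call begins: read the wrist's pose just before it. camera_model takes no time and is no camera call; for the wrist camera it gives the pose at the moment of the call.
- order.sign_off(): hands the job in; it is judged then, once.
The state is a dict: "t": time; "q": joint angles; "qd": joint speeds; "tau": joint torques, N m; "tcp_pos": TCP position; "tool_rot": TCP orientation; "force": force on the tool from outside, world axes, zero at the start; "ft_torque": the same for the moment, N m; "finger_gap": opening from 0.0 (shut) to 1.0 (fully open); "gripper_force": force on a finger pad.
Only numpy, scipy, OpenCV 4.12 (cv2) and the standard library are available. Lean on these libraries where they do the work, as an engineer would, in place of code of your own. Each camera call takes 0.05 s, during which the arm holds its last target. There are 200 camera calls.

## Working session

There is one attempt and no reset: what is moved stays moved. The work goes in short steps, Python scripts to look and compute and a tool call to move; the robot and the scene stay as the last step left them, time stands still between calls to the robot, and variables do not carry over. Pictures are saved under pics/ and viewed, at most 10 in all, crops included, and the job is handed in when it is done.

Besides the shell and the picture viewer there is one more tool, called after "Request:" as name(argument=value, ...) on one line, values as JSON. move_arm: Moves the arm, as the interface text tells. Scaled input: -1 to 1 covers 25 mm each way for a shift and 30 degrees each way for a turn. Its arguments: {"type":"object","properties":{"targets":{"type":"array"},"claw":{"type":"number"},"newtons":{"type":"number"}},"required":["targets"]}

```bash
ls; mkdir -p pics
python3 - <<'E'
from station import sensors,cams,order,manip
import cv2,numpy as np
s=sensors.sense();print(s['t'],s['tcp_pos'],s['tool_rot'],manip.grasp_offset)
for n in('top','side'):
    im=cams.snapshot(n);cv2.imwrite(f'pics/{n}0.png',cv2.cvtColor(im,cv2.COLOR_RGB2BGR))
    m=cams.camera_model(n);print(n,m)
E
```

```text
pics
0.0 [ 0.20057066 -0.59117916  0.23033178] [ 9.86676457e-01  1.62691082e-01  6.88627562e-06 -1.08699906e-03] 0.0187
top {'fx': 374.43610955073007, 'fy': 374.43610955073007, 'cx': 318.01148188235817, 'cy': 198.95843039990874, 'extrinsics': array([[ 0.01843064, -0.9998248 , -0.00326895, -0.04008079],
       [-0.98801723, -0.01771169, -0.15332399,  0.52361825],
       [ 0.15323923,  0.00605564, -0.98817057,  0.91339406],
       [ 0.        ,  0.        ,  0.        ,  1.        ]])}
side {'fx': 510.19507605431414, 'fy': 510.19507605431414, 'cx': 320.4804356107588, 'cy': 203.02146832313042, 'extrinsics': array([[-0.99734691, -0.0721822 ,  0.00942688,  0.52803198],
       [-0.04462888,  0.50399245, -0.86255428,  0.10073474],
       [ 0.05750999, -0.86068655, -0.50587672,  1.43863476],
       [ 0.        ,  0.        ,  0.        ,  1.        ]])}
```

View pics/top0.png

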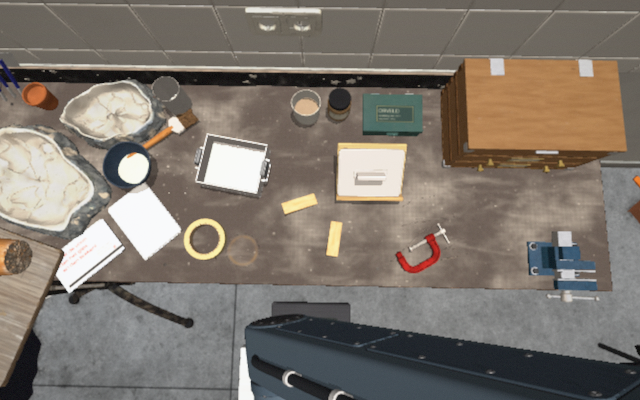

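View pics/side0.png

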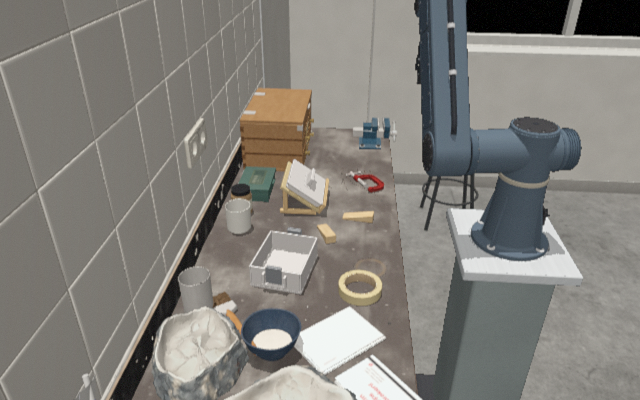

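The top view shows the tub at about (233,165), wedge-like blocks at (299,204) and (334,239), the stand with lid at (371,173), tape at (204,239) and clamp at (422,250). The side view agrees. The nearest wedge looks like the (334,239) one.

```bash
cat > h.py <<'E'
import numpy as np,cv2
from station import sensors,cams,order,manip
def ray(m,uv):
    E=m['extrinsics'];R=E[:3,:3];c=-R.T@E[:3,3]
    d=R.T@np.array([(uv[0]-m['cx'])/m['fx'],(uv[1]-m['cy'])/m['fy'],1.]);return c,d
def onz(m,uv,z):
    c,d=ray(m,uv);return c+d*(z-c[2])/d[2]
def tri(m1,p1,m2,p2):
    c,d=ray(m1,p1);e,f=ray(m2,p2);d/=np.linalg.norm(d);f/=np.linalg.norm(f)
    t=np.linalg.lstsq(np.c_[d,-f],e-c,rcond=None)[0];a=c+t[0]*d;b=e+t[1]*f
    return (a+b)/2,np.linalg.norm(a-b)
E
python3 - <<'E'
from h import *
im=cv2.imread('pics/top0.png');m=cams.camera_model('top')
hsv=cv2.cvtColor(im,cv2.COLOR_BGR2HSV)
y=cv2.inRange(hsv,(15,80,150),(32,255,255))
cs,_=cv2.findContours(y,cv2.RETR_EXTERNAL,cv2.CHAIN_APPROX_NONE)
for c in cs:
    if cv2.contourArea(c)>60:
        r=cv2.minAreaRect(c);b=cv2.boxPoints(r)
        print('px',np.round(r[0]),[np.round(onz(m,p,.012)[:2],3).tolist() for p in b],'c',np.round(onz(m,r[0],.012),3))
for n,p in dict(tubc=(233,165),lidgrip=(371,176),tape=(204,239)).items(): print(n,onz(m,p,.06 if n!='tape' else .012))
s=cv2.imread('pics/side0.png')
a=cv2.resize(im[125:265,185:420],None,fx=3,fy=3,interpolation=cv2.INTER_CUBIC)
cv2.imwrite('pics/top0c.png',a)
E
```

```text
px [  4. 253.] [[0.396, 0.789], [0.397, 0.768], [0.351, 0.761], [0.351, 0.782]] c [0.373 0.775 0.012]
px [334. 238.] [[0.383, -0.052], [0.474, -0.062], [0.47, -0.095], [0.38, -0.084]] c [ 0.427 -0.073  0.012]
px [204. 238.] [[0.472, 0.318], [0.474, 0.214], [0.369, 0.208], [0.367, 0.31]] c [0.42  0.262 0.012]
px [369. 196.] [[0.527, -0.078], [0.545, -0.077], [0.548, -0.251], [0.53, -0.25]] c [ 0.538 -0.164  0.012]
px [299. 203.] [[0.517, 0.068], [0.546, -0.019], [0.516, -0.029], [0.487, 0.058]] c [0.516 0.019 0.012]
px [372. 149.] [[0.652, -0.075], [0.714, -0.085], [0.683, -0.269], [0.621, -0.258]] c [ 0.668 -0.172  0.012]
px [306. 106.] [[0.804, 0.035], [0.805, -0.023], [0.765, -0.023], [0.764, 0.034]] c [0.785 0.006 0.012]
px [545. 104.] [[0.674, -0.418], [0.933, -0.432], [0.933, -0.882], [0.675, -0.85]] c [ 0.801 -0.645  0.012]
tubc [0.60432577 0.18608948 0.06      ]
lidgrip [ 0.58205672 -0.16292944  0.06      ]
tape [0.41871218 0.26217072 0.012     ]
```

View pics/top0c.png

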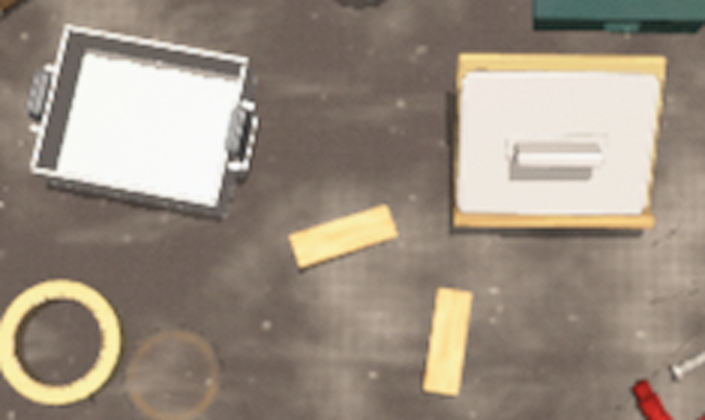

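The crop shows the tub turned roughly 10° and the lid's bar level along the stand. The chosen wedge is at (334,239) in the full picture, about 7° off world x. I'll go above it.

Request:
move_arm(targets=[{"dx":0.44,"dy":1,"rz":-0.042},{"dx":0.44,"dy":1,"rz":-0.042},{"dx":0.44,"dy":1,"rz":-0.042},{"dx":0.44,"dy":1,"rz":-0.042},{"dx":0.44,"dy":1,"rz":-0.042},{"dx":0.44,"dy":1,"rz":-0.042},{"dx":0.44,"dy":1,"rz":-0.042},{"dx":0.44,"dy":1,"rz":-0.042},{"dx":0.44,"dy":1,"rz":-0.042},{"dx":0.44,"dy":1,"rz":-0.042}], claw=100, newtons=40)

```text
schema error: expected keys dx, dy, dz, rx, ry, rz
```

Request:
move_arm(targets=[{"dx":0.44,"dy":1,"rz":-0.042},{"dx":0.44,"dy":1,"rz":-0.042},{"dx":0.44,"dy":1,"rz":-0.042},{"dx":0.44,"dy":1,"rz":-0.042},{"dx":0.44,"dy":1,"rz":-0.042},{"dx":0.44,"dy":1,"rz":-0.042},{"dx":0.44,"dy":1,"rz":-0.042},{"dx":0.44,"dy":1,"rz":-0.042},{"dx":0.44,"dy":1,"rz":-0.042},{"dx":0.44,"dy":1,"rz":-0.042}])

```text
schema error: expected keys dx, dy, dz, rx, ry, rz
```

Run:
```python
from h import *
s=sensors.sense();print(s['t'],s['tcp_pos'],s['tool_rot'],s['q'])
m=cams.camera_model('wrist');im=cams.snapshot('wrist');cv2.imwrite('pics/w1.png',cv2.cvtColor(im,cv2.COLOR_RGB2BGR))
print(m)
hsv=cv2.cvtColor(im,cv2.COLOR_RGB2HSV)
y=cv2.inRange(hsv,(15,80,120),(32,255,255))
for c in cv2.findContours(y,cv2.RETR_EXTERNAL,cv2.CHAIN_APPROX_NONE)[0]:
    if cv2.contourArea(c)>600:
        r=cv2.minAreaRect(c);print('px',r);print([np.round(onz(m,p,.01)[:2],3).tolist() for p in cv2.boxPoints(r)],onz(m,r[0],.012))
```

```text
0.1 [ 0.20055985 -0.59125184  0.2304135 ] [ 9.86679211e-01  1.62674961e-01  1.75743257e-05 -9.95619511e-04] [-1.42250391e+00  5.28385879e-01  1.43380617e+00  5.47008734e-06
  1.18139215e+00 -1.78512076e-01]
{'fx': 302.3607578550533, 'fy': 302.3607578550533, 'cx': 320.19163956046555, 'cy': 197.47671441185298, 'extrinsics': array([[ 0.32110227, -0.94704375, -0.00120899, -0.62323627],
       [-0.90841564, -0.3083655 ,  0.28229726, -0.03644178],
       [-0.26772067, -0.08954803, -0.95932622,  0.37891634],
       [ 0.        ,  0.        ,  0.        ,  1.        ]])}
px ((596.2727661132812, 319.87640380859375), (84.89955139160156, 38.81379318237305), 42.91743087768555)
[[0.123, -0.958], [0.174, -0.969], [0.12, -1.105], [0.064, -1.099]] [ 0.12242326 -1.02797545  0.012     ]
```

View pics/w1.png

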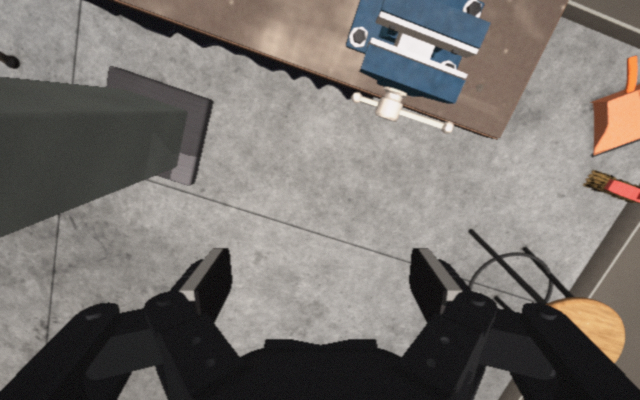

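The moves were refused because every row needs all six keys. The wrist picture still shows the start pose, with the fingers at about (215,280) and (430,275) and the vice at (420,50). I'll send the moves again.

Request:
move_arm(targets=[{"dx":0.44,"dy":1,"dz":0,"rx":0,"ry":0,"rz":-0.042},{"dx":0.44,"dy":1,"dz":0,"rx":0,"ry":0,"rz":-0.042},{"dx":0.44,"dy":1,"dz":0,"rx":0,"ry":0,"rz":-0.042},{"dx":0.44,"dy":1,"dz":0,"rx":0,"ry":0,"rz":-0.042},{"dx":0.44,"dy":1,"dz":0,"rx":0,"ry":0,"rz":-0.042},{"dx":0.44,"dy":1,"dz":0,"rx":0,"ry":0,"rz":-0.042},{"dx":0.44,"dy":1,"dz":0,"rx":0,"ry":0,"rz":-0.042},{"dx":0.44,"dy":1,"dz":0,"rx":0,"ry":0,"rz":-0.042},{"dx":0.44,"dy":1,"dz":0,"rx":0,"ry":0,"rz":-0.042},{"dx":0.44,"dy":1,"dz":0,"rx":0,"ry":0,"rz":-0.042}], claw=100, newtons=40)

```text
t: 1.4
tcp_pos: [0.3109, -0.3409, 0.2312]
tool_rot: [0.999, 0.053, -0.0, -0.0]
force: [0.1, -0.0, 0.3]
finger_gap: 1.0
gripper_force: 0.0
```

Request:
move_arm(targets=[{"dx":0.44,"dy":1,"dz":0,"rx":0,"ry":0,"rz":-0.042},{"dx":0.44,"dy":1,"dz":0,"rx":0,"ry":0,"rz":-0.042},{"dx":0.44,"dy":1,"dz":0,"rx":0,"ry":0,"rz":-0.042},{"dx":0.44,"dy":1,"dz":0,"rx":0,"ry":0,"rz":-0.042},{"dx":0.44,"dy":1,"dz":0,"rx":0,"ry":0,"rz":-0.042},{"dx":0.44,"dy":1,"dz":0,"rx":0,"ry":0,"rz":-0.042},{"dx":0.44,"dy":1,"dz":0,"rx":0,"ry":0,"rz":-0.042},{"dx":0.44,"dy":1,"dz":0,"rx":0,"ry":0,"rz":-0.042},{"dx":0.44,"dy":1,"dz":0,"rx":0,"ry":0,"rz":-0.042},{"dx":0.44,"dy":1,"dz":0,"rx":0,"ry":0,"rz":-0.042}])

```text
t: 2.65
tcp_pos: [0.4208, -0.091, 0.2312]
tool_rot: [0.998, -0.057, -0.0, -0.0]
force: [0.8, -0.3, -0.3]
finger_gap: 1.001
gripper_force: 0.0
```

Run:
```python
from h import *
s=sensors.sense();print(s['t'],s['tcp_pos'],s['tool_rot'],s['q'])
m=cams.camera_model('wrist');im=cams.snapshot('wrist');cv2.imwrite('pics/w2.png',cv2.cvtColor(im,cv2.COLOR_RGB2BGR))
hsv=cv2.cvtColor(im,cv2.COLOR_RGB2HSV)
y=cv2.inRange(hsv,(15,80,120),(32,255,255))
for c in cv2.findContours(y,cv2.RETR_EXTERNAL,cv2.CHAIN_APPROX_NONE)[0]:
    if cv2.contourArea(c)>600:
        r=cv2.minAreaRect(c);print('px',r);print([np.round(onz(m,p,.01)[:2],3).tolist() for p in cv2.boxPoints(r)],onz(m,r[0],.012))
```

```text
2.65 [ 0.4208234  -0.09098017  0.23122422] [ 9.98382813e-01 -5.68484299e-02 -1.10404598e-04 -3.99106728e-05] [-4.73664207e-01  2.66693139e-01  1.89697711e+00 -1.97721199e-05
  9.78156627e-01  1.21090135e+00]
px ((34.0000114440918, 206.50001525878906), (74.2462158203125, 55.86143493652344), 45.0)
[[0.43, 0.329], [0.472, 0.26], [0.4, 0.22], [0.352, 0.29]] [0.41532493 0.27254719 0.012     ]
px ((304.06439208984375, 168.5543212890625), (26.148841857910156, 77.39425659179688), 1.5074357986450195)
[[0.378, -0.047], [0.472, -0.063], [0.468, -0.093], [0.373, -0.08]] [ 0.42473986 -0.07107766  0.012     ]
px ((376.3538818359375, 63.830780029296875), (18.357141494750977, 168.68724060058594), 82.87498474121094)
[[0.541, -0.072], [0.542, -0.257], [0.523, -0.259], [0.522, -0.072]] [ 0.53193211 -0.16541043  0.012     ]
```

View pics/w2.png

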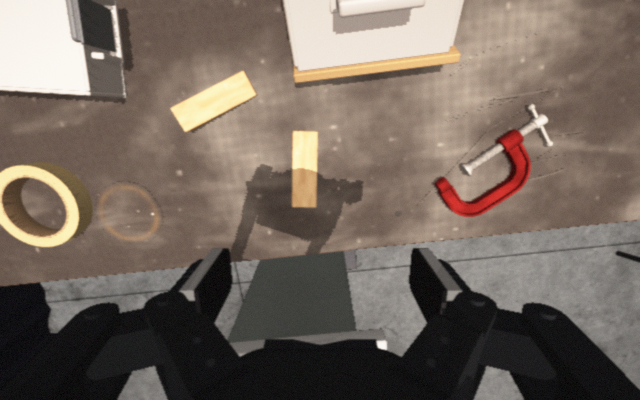

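The wedge lies at (304,168) in the wrist view, unobstructed, with the second block well clear at (215,100). I'll descend now.

Request:
move_arm(targets=[{"dx":0.2,"dy":0.76,"dz":-0.1,"rx":0,"ry":0,"rz":-0.05},{"dx":0,"dy":0,"dz":-1,"rx":0,"ry":0,"rz":0},{"dx":0,"dy":0,"dz":-1,"rx":0,"ry":0,"rz":0},{"dx":0,"dy":0,"dz":-1,"rx":0,"ry":0,"rz":0},{"dx":0,"dy":0,"dz":-1,"rx":0,"ry":0,"rz":0},{"dx":0,"dy":0,"dz":-1,"rx":0,"ry":0,"rz":0},{"dx":0,"dy":0,"dz":-1,"rx":0,"ry":0,"rz":0},{"dx":0,"dy":0,"dz":-1,"rx":0,"ry":0,"rz":0},{"dx":0,"dy":0,"dz":-1,"rx":0,"ry":0,"rz":0},{"dx":0,"dy":0,"dz":-1,"rx":0,"ry":0,"rz":0}])

```text
t: 3.95
tcp_pos: [0.426, -0.0734, 0.0029]
tool_rot: [0.998, -0.069, 0.0, 0.0]
force: [0.5, 0.7, 1.0]
finger_gap: 1.003
gripper_force: 0.0
```

Request:
move_arm(targets=[{"dx":0,"dy":0,"dz":0,"rx":0,"ry":0,"rz":0},{"dx":0,"dy":0,"dz":0,"rx":0,"ry":0,"rz":0},{"dx":0,"dy":0,"dz":0,"rx":0,"ry":0,"rz":0},{"dx":0,"dy":0,"dz":0,"rx":0,"ry":0,"rz":0},{"dx":0,"dy":0,"dz":0,"rx":0,"ry":0,"rz":0},{"dx":0,"dy":0,"dz":0,"rx":0,"ry":0,"rz":0},{"dx":0,"dy":0,"dz":0,"rx":0,"ry":0,"rz":0},{"dx":0,"dy":0,"dz":0,"rx":0,"ry":0,"rz":0},{"dx":0,"dy":0,"dz":0,"rx":0,"ry":0,"rz":0},{"dx":0,"dy":0,"dz":0,"rx":0,"ry":0,"rz":0}], claw=0)

```text
t: 5.2
tcp_pos: [0.4263, -0.0732, 0.0049]
tool_rot: [0.998, -0.07, 0.001, 0.0]
force: [-0.3, -1.2, 6.5]
finger_gap: 0.338
gripper_force: 40.1
```

Request:
move_arm(targets=[{"dx":0,"dy":0,"dz":1,"rx":0,"ry":0,"rz":0},{"dx":0,"dy":0,"dz":1,"rx":0,"ry":0,"rz":0},{"dx":0,"dy":0,"dz":1,"rx":0,"ry":0,"rz":0},{"dx":0,"dy":0,"dz":1,"rx":0,"ry":0,"rz":0},{"dx":0,"dy":0,"dz":1,"rx":0,"ry":0,"rz":0},{"dx":0,"dy":0.5,"dz":1,"rx":0,"ry":0,"rz":0},{"dx":0,"dy":1,"dz":1,"rx":0,"ry":0,"rz":0},{"dx":0,"dy":1,"dz":0.5,"rx":0,"ry":0,"rz":0},{"dx":0,"dy":1,"dz":0,"rx":0,"ry":0,"rz":0},{"dx":0,"dy":1,"dz":0,"rx":0,"ry":0,"rz":0}])

```text
t: 6.45
tcp_pos: [0.4254, 0.0405, 0.192]
tool_rot: [0.998, -0.069, 0.001, 0.0]
force: [-0.4, 0.1, -0.9]
finger_gap: 0.336
gripper_force: 39.8
```

Run:
```python
from h import *
m=cams.camera_model('top')
P=np.array([onz(m,(u/3+185,v/3+125),.06)[:2] for u,v in[(68,26),(248,58),(220,206),(33,172)]])
print(P.round(3),P.mean(0))
d=[P[(i+1)%4]-P[i] for i in range(4)]
print([(np.linalg.norm(v).round(3),np.degrees(np.arctan2(v[1],v[0])).round(1)) for v in d])
m=cams.camera_model('wrist');s=sensors.sense();print(s['tcp_pos'],s['finger_gap'])
im=cams.snapshot('wrist');cv2.imwrite('pics/w3.png',cv2.cvtColor(im,cv2.COLOR_RGB2BGR));np.save('w3.npy',m['extrinsics'])
```

```text
[[0.686 0.256]
 [0.66  0.1  ]
 [0.532 0.119]
 [0.558 0.277]] [0.60888615 0.18787676]
[(np.float64(0.157), np.float64(-99.4)), (np.float64(0.129), np.float64(171.8)), (np.float64(0.16), np.float64(80.6)), (np.float64(0.129), np.float64(-9.5))]
[0.42535009 0.04049311 0.19198094] 0.3362653221177485
```

View pics/w3.png

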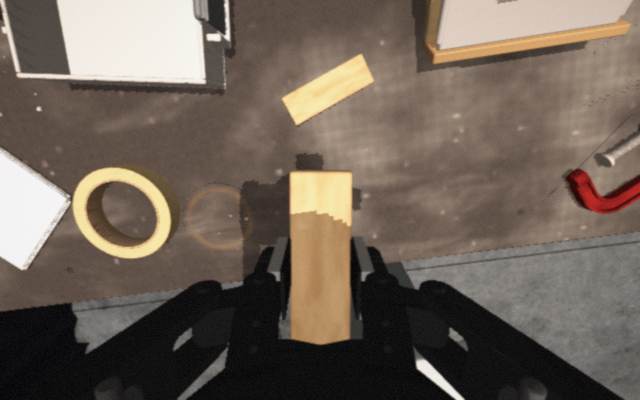

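The wrist view shows the wedge firmly held at (320,255), roughly level and parallel to the tub. The tub is at about (0.609, 0.188) with yaw −9.3°. I'll carry the wedge there and lower it in.

Request:
move_arm(targets=[{"dx":0.915,"dy":0.74,"dz":0,"rx":0,"ry":0,"rz":0},{"dx":0.915,"dy":0.74,"dz":0,"rx":0,"ry":0,"rz":0},{"dx":0.915,"dy":0.74,"dz":0,"rx":0,"ry":0,"rz":0},{"dx":0.915,"dy":0.74,"dz":0,"rx":0,"ry":0,"rz":0},{"dx":0.915,"dy":0.74,"dz":0,"rx":0,"ry":0,"rz":0},{"dx":0.915,"dy":0.74,"dz":0,"rx":0,"ry":0,"rz":0},{"dx":0.915,"dy":0.74,"dz":0,"rx":0,"ry":0,"rz":0},{"dx":0.915,"dy":0.74,"dz":0,"rx":0,"ry":0,"rz":0},{"dx":0,"dy":0,"dz":-1,"rx":0,"ry":0,"rz":0},{"dx":0,"dy":0,"dz":-1,"rx":0,"ry":0,"rz":0}])

```text
t: 7.75
tcp_pos: [0.6087, 0.1876, 0.141]
tool_rot: [0.998, -0.069, 0.0, 0.0]
force: [-0.0, -0.1, -0.3]
finger_gap: 0.336
gripper_force: 39.8
```

Request:
move_arm(targets=[{"dx":0,"dy":0,"dz":-1,"rx":0,"ry":0,"rz":0},{"dx":0,"dy":0,"dz":-1,"rx":0,"ry":0,"rz":0},{"dx":0,"dy":0,"dz":-1,"rx":0,"ry":0,"rz":0},{"dx":0,"dy":0,"dz":-1,"rx":0,"ry":0,"rz":0},{"dx":0,"dy":0,"dz":-0.8,"rx":0,"ry":0,"rz":0},{"dx":0,"dy":0,"dz":-0.3,"rx":0,"ry":0,"rz":0},{"dx":0,"dy":0,"dz":0,"rx":0,"ry":0,"rz":0},{"dx":0,"dy":0,"dz":0,"rx":0,"ry":0,"rz":0},{"dx":0,"dy":0,"dz":0,"rx":0,"ry":0,"rz":0},{"dx":0,"dy":0,"dz":0,"rx":0,"ry":0,"rz":0}])

```text
t: 9.0
tcp_pos: [0.609, 0.1877, 0.0145]
tool_rot: [0.998, -0.07, 0.001, -0.0]
force: [-0.0, -0.1, -1.2]
finger_gap: 0.339
gripper_force: 39.8
```

Request:
move_arm(targets=[{"dx":0,"dy":0,"dz":0,"rx":0,"ry":0,"rz":0},{"dx":0,"dy":0,"dz":0,"rx":0,"ry":0,"rz":0},{"dx":0,"dy":0,"dz":0,"rx":0,"ry":0,"rz":0},{"dx":0,"dy":0,"dz":0.2,"rx":0,"ry":0,"rz":0},{"dx":0,"dy":0,"dz":0.5,"rx":0,"ry":0,"rz":0},{"dx":0,"dy":0,"dz":1,"rx":0,"ry":0,"rz":0},{"dx":0,"dy":0,"dz":1,"rx":0,"ry":0,"rz":0},{"dx":0,"dy":0,"dz":1,"rx":0,"ry":0,"rz":0},{"dx":0,"dy":0,"dz":1,"rx":0,"ry":0,"rz":0},{"dx":0,"dy":0,"dz":1,"rx":0,"ry":0,"rz":0}], claw=65)

```text
t: 10.25
tcp_pos: [0.6088, 0.1876, 0.1583]
tool_rot: [0.998, -0.07, 0.001, -0.0]
force: [0.2, -0.8, 0.3]
finger_gap: 0.649
gripper_force: 0.0
```

Request:
move_arm(targets=[{"dx":0,"dy":-0.5,"dz":1,"rx":0,"ry":0,"rz":0.323},{"dx":-0.4,"dy":-1,"dz":1,"rx":0,"ry":0,"rz":0.323},{"dx":-0.4,"dy":-1,"dz":1,"rx":0,"ry":0,"rz":0.323},{"dx":-0.4,"dy":-1,"dz":1,"rx":0,"ry":0,"rz":0.323},{"dx":-0.4,"dy":-1,"dz":0,"rx":0,"ry":0,"rz":0.323},{"dx":-0.4,"dy":-1,"dz":0,"rx":0,"ry":0,"rz":0.323},{"dx":-0.4,"dy":-1,"dz":0,"rx":0,"ry":0,"rz":0.323},{"dx":-0.4,"dy":-1,"dz":0,"rx":0,"ry":0,"rz":0.323},{"dx":-0.4,"dy":-1,"dz":0,"rx":0,"ry":0,"rz":0.323},{"dx":-0.4,"dy":-1,"dz":0,"rx":0,"ry":0,"rz":0.323}], claw=100)

```text
t: 11.5
tcp_pos: [0.5182, -0.0506, 0.2573]
tool_rot: [0.712, 0.702, 0.0, 0.001]
force: [1.2, 0.0, 0.4]
finger_gap: 0.997
gripper_force: 0.0
```

Request:
move_arm(targets=[{"dx":-0.4,"dy":-1,"dz":0,"rx":0,"ry":0,"rz":0},{"dx":-0.4,"dy":-1,"dz":0,"rx":0,"ry":-0.14,"rz":0},{"dx":0,"dy":-1,"dz":0,"rx":0,"ry":-0.14,"rz":0},{"dx":0,"dy":-1,"dz":0,"rx":0,"ry":-0.14,"rz":0},{"dx":0,"dy":-0.6,"dz":0,"rx":0,"ry":-0.14,"rz":0},{"dx":0,"dy":0,"dz":0,"rx":0,"ry":-0.14,"rz":0},{"dx":0,"dy":0,"dz":0,"rx":0,"ry":-0.14,"rz":0},{"dx":0,"dy":0,"dz":0,"rx":0,"ry":-0.14,"rz":0},{"dx":0,"dy":0,"dz":0,"rx":0,"ry":-0.187,"rz":0},{"dx":0,"dy":0,"dz":0,"rx":0,"ry":0,"rz":0}])

```text
t: 12.75
tcp_pos: [0.4973, -0.1642, 0.2561]
tool_rot: [0.682, 0.668, 0.214, 0.209]
force: [1.0, -0.4, -0.8]
finger_gap: 1.004
gripper_force: 0.0
```

Run:
```python
from h import *
from scipy.spatial.transform import Rotation as R
s=sensors.sense();print(s['t'],s['tcp_pos'],s['q']);print(R.from_quat(s['tool_rot']).as_matrix().round(3))
m=cams.camera_model('wrist');im=cams.snapshot('wrist');a=cv2.cvtColor(im,cv2.COLOR_RGB2BGR);cv2.imwrite('pics/w4.png',a);np.save('w4.npy',m['extrinsics'])
t=cams.snapshot('side');cv2.imwrite('pics/side4.png',cv2.cvtColor(t,cv2.COLOR_RGB2BGR))
t=cv2.cvtColor(cams.snapshot('top'),cv2.COLOR_RGB2BGR);cv2.imwrite('pics/top4.png',t)
so=cv2.imread('pics/side0.png')[150:225,270:345];so=cv2.resize(so,None,fx=5,fy=5,interpolation=cv2.INTER_CUBIC)
tc=cv2.resize(t[120:220,190:290],(375,375),interpolation=cv2.INTER_CUBIC)
o=np.zeros((600,790,3),np.uint8);o[:375,:375]=so;o[:375,385:760]=tc
o[380:600,:352]=cv2.resize(a,(352,220));cv2.imwrite('pics/c4.png',o)
```

```text
12.75 [ 0.49731892 -0.16415315  0.25613799] [-0.77213122  0.23130065  2.07176314  0.86774497  0.55026196 -1.44161918]
[[ 0.017  0.821  0.571]
 [ 1.    -0.022  0.001]
 [ 0.013  0.57  -0.821]]
```

View pics/c4.png

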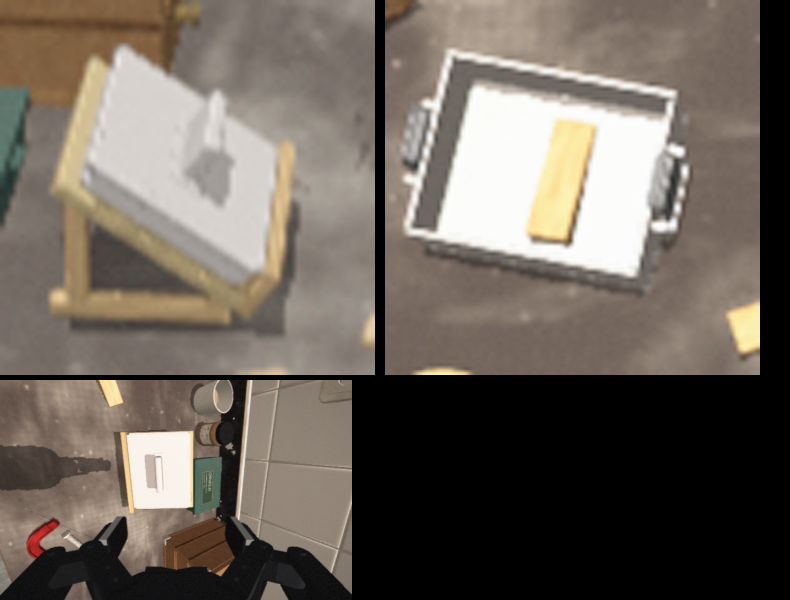

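The composite shows the wedge inside the tub (top right), the lid still on its stand with the bar level (top left), and the wrist view of the lid with its bar at about (287,171). Next I'll solve the lid's pose from its plate corners.

```bash
cat > lid.py <<'E'
from h import *
from itertools import product
def quad(img,pt):
    hsv=cv2.cvtColor(img,cv2.COLOR_BGR2HSV)
    k=cv2.inRange(hsv,(0,0,170),(180,45,255));k=cv2.morphologyEx(k,cv2.MORPH_CLOSE,np.ones((5,5)));k=cv2.morphologyEx(k,cv2.MORPH_OPEN,np.ones((5,5)))
    c=max(cv2.findContours(k,cv2.RETR_EXTERNAL,cv2.CHAIN_APPROX_NONE)[0],key=lambda c:cv2.contourArea(c) if cv2.pointPolygonTest(c,pt,False)>=0 else 0)
    h=cv2.convexHull(c);e=.02*cv2.arcLength(h,True)
    a=cv2.approxPolyDP(h,e,True)[:,0].astype(float)
    # fit a line to contour points near each side, intersect
    P=c[:,0].astype(float);L=[]
    n=len(a)
    for i in range(n):
        p,q=a[i],a[(i+1)%n];d=q-p;l=np.linalg.norm(d);d/=l
        t=(P-p)@d;r=abs((P-p)@[-d[1],d[0]]);s=P[(t>.12*l)&(t<.88*l)&(r<4)]
        v=cv2.fitLine(s.astype(np.float32),cv2.DIST_HUBER,0,.01,.01).ravel();nn=np.array([-v[1],v[0]]);L.append((nn,nn@v[2:]))
    return a,np.array([np.linalg.solve(np.array([L[i-1][0],L[i][0]]),[L[i-1][1],L[i][1]]) for i in range(n)])
def pnp(m,E,q):
    K=np.array([[m['fx'],0,m['cx']],[0,m['fy'],m['cy']],[0,0,1]])
    o=np.array([[-.0625,-.08,.006],[.0625,-.08,.006],[.0625,.08,.006],[-.0625,.08,.006]])
    W=np.array([onz(m|{'extrinsics':E},p,.08) for p in q])[:,:2]
    w=W-W.mean(0);idx=[np.argmin(((w-z)**2).sum(1)) for z in o[:,:2]]
    ok,rv,tv=cv2.solvePnP(o,q[idx],K,None,flags=cv2.SOLVEPNP_ITERATIVE)
    pr=cv2.projectPoints(o,rv,tv,K,None)[0][:,0];R=E[:3,:3].T@cv2.Rodrigues(rv)[0];T=E[:3,:3].T@(tv[:,0]-E[:3,3])
    return R,T,abs(pr-q[idx]).max()
E
python3 - <<'E'
from lid import *
for f,n,pt in(('w4','wrist',(310,130)),('top0','top',(371,160))):
    m=cams.camera_model(n);E=np.load('w4.npy') if n=='wrist' else m['extrinsics']
    a,q=quad(cv2.imread(f'pics/{f}.png'),pt);print(f,a.tolist(),q.round(1).tolist())
    if len(q)==4:
        R,T,e=pnp(m,E,q);print(R.round(3),T.round(4),'grip',(T+R@[0,0,.03]).round(4),'err',e)
# bar: brightest strip
m=cams.camera_model('wrist')|{'extrinsics':np.load('w4.npy')};M=cams.camera_model('top')
print('bar tri',tri(m,(287,171),M,(371.7,177.3)))
E
```

```text
w4 [[345.0, 97.0], [345.0, 229.0], [244.0, 231.0], [231.0, 100.0]] [[345.0, 93.9000015258789], [345.0, 231.6999969482422], [244.3000030517578, 234.5], [229.8000030517578, 96.69999694824219]]
[[ 0.823  0.001 -0.569]
 [ 0.005  1.     0.008]
 [ 0.568 -0.009  0.823]] [ 0.5884 -0.1572  0.0664] grip [ 0.5713 -0.1569  0.091 ] err 0.5639744197404184
top0 [[403.0, 151.0], [398.0, 195.0], [338.0, 194.0], [341.0, 149.0]] [[403.8999938964844, 149.0], [399.20001220703125, 195.1999969482422], [337.3999938964844, 195.0], [339.20001220703125, 149.0]]
[[ 0.827 -0.018 -0.562]
 [ 0.008  1.    -0.021]
 [ 0.562  0.013  0.827]] [ 0.5947 -0.1606  0.0515] grip [ 0.5778 -0.1612  0.0763] err 0.25743496748344796
bar tri (array([ 0.57543858, -0.1600713 ,  0.0776401 ]), np.float64(0.00441933529976177))
```

Run:
```python
from lid import *
m=cams.camera_model('wrist')|{'extrinsics':np.load('w4.npy')};M=cams.camera_model('top')
_,q=quad(cv2.imread('pics/w4.png'),(310,130));_,Q=quad(cv2.imread('pics/top0.png'),(371,160))
P=[]
# same physical corner order: wrist [far+y, far-y, near-y, near+y]; top [far-y, near-y, near+y, far+y]
for a,b in zip(q,[Q[3],Q[0],Q[1],Q[2]]):
    p,g=tri(m,a,M,b);P.append(p);print(p.round(4),g.round(4))
P=np.array(P);c=P.mean(0);x=(P[0]+P[1]-P[2]-P[3]);x/=np.linalg.norm(x);y=P[0]-P[1]+P[3]-P[2];y/=np.linalg.norm(y);z=np.cross(x,y)
print(c,x,y,z,np.linalg.norm(P[0]-P[3]),np.linalg.norm(P[0]-P[1]));print('grip',c+.024*z)
# local bar in wrist image
im=cv2.imread('pics/w4.png')[125:210,250:320];cv2.imwrite('pics/bar.png',cv2.resize(np.hstack([im,cv2.imread('pics/top0.png')[150:235,336:406]]),None,fx=5,fy=5,interpolation=cv2.INTER_CUBIC))
```

```text
[ 0.6369 -0.0784  0.1059] 0.0034
[ 0.6404 -0.2384  0.1024] 0.0028
[ 0.5388 -0.2413  0.0267] 0.0031
[ 0.5362 -0.0785  0.0303] 0.0038
[ 0.588063   -0.15915472  0.06634013] [0.80065992 0.01219491 0.59899498] [-0.01867083  0.99958031  0.02214937] [-0.59847348 -0.02891784  0.80055158] 0.12592018265856547 0.16002219876010082
grip [ 0.57369963 -0.15984874  0.08555337]
```

View pics/bar.png

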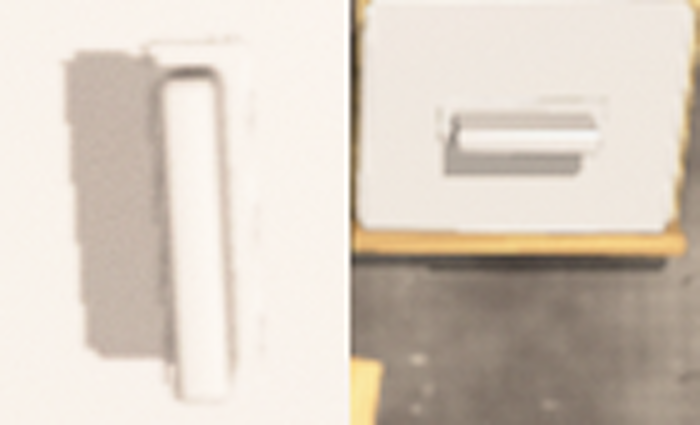

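Both views show the bar clearly: its top centre is at about (290,171) in the wrist picture and (371,178) in the top one. I'll go to a pre-grasp pose and look once more from close by.

Request:
move_arm(targets=[{"dx":0.336,"dy":0.03,"dz":-0.97,"rx":0,"ry":0,"rz":0},{"dx":0.336,"dy":0.03,"dz":-0.97,"rx":0,"ry":0,"rz":0},{"dx":0.336,"dy":0.03,"dz":-0.97,"rx":0,"ry":0,"rz":0},{"dx":0.336,"dy":0.03,"dz":-0.97,"rx":0,"ry":0,"rz":0},{"dx":0.336,"dy":0.03,"dz":-0.97,"rx":0,"ry":0,"rz":0},{"dx":0,"dy":0,"dz":0,"rx":0,"ry":0,"rz":0},{"dx":0,"dy":0,"dz":0,"rx":0,"ry":0,"rz":0},{"dx":0,"dy":0,"dz":0,"rx":0,"ry":0,"rz":0},{"dx":0,"dy":0,"dz":0,"rx":0,"ry":0,"rz":0},{"dx":0,"dy":0,"dz":0,"rx":0,"ry":0,"rz":0}])

```text
t: 14.15
tcp_pos: [0.5408, -0.1612, 0.1357]
tool_rot: [0.681, 0.668, 0.214, 0.21]
force: [-0.3, -0.3, -0.1]
finger_gap: 0.999
gripper_force: 0.0
```

Run:
```python
from lid import *
s=sensors.sense();print(s['t'],s['tcp_pos'])
m=cams.camera_model('wrist');im=cams.snapshot('wrist');a=cv2.cvtColor(im,cv2.COLOR_RGB2BGR);np.save('w5.npy',m['extrinsics'])
cv2.imwrite('pics/w5.png',a)
E=m['extrinsics'];v=E[:3,:3]@s['tcp_pos']+E[:3,3];print('tcp px',m['fx']*v[0]/v[2]+m['cx'],m['fy']*v[1]/v[2]+m['cy'],'cam',-E[:3,:3].T@E[:3,3])
try:
    _,q=quad(a,(330,110));print(q.round(1).tolist());R,T,e=pnp(m,E,q);print(R.round(3),T.round(4),'grip',(T+R@[0,0,.03]).round(4),'err',e)
except Exception as ex: print(ex)
```

```text
14.15 [ 0.54080055 -0.16118914  0.13568195]
tcp px 320.41535039690694 253.97775114767032 cam [ 0.4601184  -0.08845746  0.25332832]
OpenCV(4.12.0) /io/opencv/modules/imgproc/src/linefit.cpp:50: error: (-215:Assertion failed) count > 0 in function 'fitLine2D_wods'
```

View pics/w5.png

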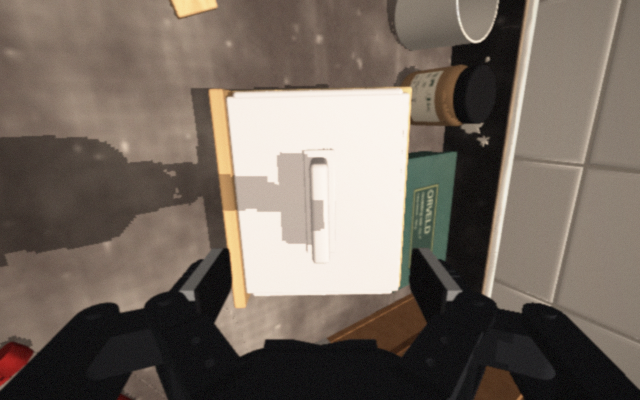

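The close wrist view shows the plate corners at about (229,94), (411,90), (402,292) and (246,295), and the bar top running from (319,158) to (320,263), well between the open fingers. I'll solve from these.

Run:
```python
from h import *
from scipy.spatial.transform import Rotation as Ro
m=cams.camera_model('wrist');E=np.load('w5.npy')
K=np.array([[m['fx'],0,m['cx']],[0,m['fy'],m['cy']],[0,0,1]])
q=np.array([[228.5,94],[411,90],[402,292],[246,295],[319,158],[320,263]],float)
o=np.array([[-.0625,.08,.006],[.0625,.08,.006],[.0625,-.08,.006],[-.0625,-.08,.006],[0,.035,.036],[0,-.035,.036]])
for n in(4,6):
    ok,rv,tv=cv2.solvePnP(o[:n],q[:n],K,None);R=E[:3,:3].T@cv2.Rodrigues(rv)[0];T=E[:3,:3].T@(tv[:,0]-E[:3,3])
    print(R.round(3),T.round(4),'grip',T+R@[0,0,.03]);print((cv2.projectPoints(o,rv,tv,K,None)[0][:,0]-q).round(1).tolist())
s=sensors.sense();Rt=Ro.from_quat(s['tool_rot']).as_matrix()
g=T+R@[0,0,.03];print('grip in tool',Rt.T@(g-s['tcp_pos']));print('lid axes in tool\n',(Rt.T@R).round(3))
```

```text
[[ 0.821  0.002 -0.572]
 [ 0.004  1.     0.009]
 [ 0.572 -0.01   0.82 ]] [ 0.589  -0.1571  0.0689] grip [ 0.57183879 -0.1568678   0.09353137]
[[0.2, -0.9], [-0.2, -1.0], [-2.8, 1.2], [2.8, 1.1], [2.2, 5.3], [3.2, 0.3]]
[[ 0.808  0.018 -0.589]
 [ 0.005  0.999  0.038]
 [ 0.589 -0.033  0.807]] [ 0.5887 -0.1565  0.0684] grip [ 0.5710771  -0.15534879  0.09259821]
[[0.8, -1.7], [-1.6, -2.2], [-2.6, 2.6], [1.8, 0.7], [0.1, 2.4], [1.4, -1.4]]
grip in tool [0.00580272 0.00019995 0.05256294]
lid axes in tool
 [[ 0.023  0.999  0.037]
 [ 1.    -0.022 -0.021]
 [-0.021  0.038 -0.999]]
```

Request:
move_arm(targets=[{"dx":0.315,"dy":0.03,"dz":-0.454,"rx":0,"ry":0,"rz":0},{"dx":0.315,"dy":0.03,"dz":-0.454,"rx":0,"ry":0,"rz":0},{"dx":0.315,"dy":0.03,"dz":-0.454,"rx":0,"ry":0,"rz":0},{"dx":0.315,"dy":0.03,"dz":-0.454,"rx":0,"ry":0,"rz":0},{"dx":0.315,"dy":0,"dz":-0.454,"rx":0,"ry":0,"rz":0},{"dx":0,"dy":0,"dz":0,"rx":0,"ry":0,"rz":0},{"dx":0,"dy":0,"dz":0,"rx":0,"ry":0,"rz":0},{"dx":0,"dy":0,"dz":0,"rx":0,"ry":0,"rz":0},{"dx":0,"dy":0,"dz":0,"rx":0,"ry":0,"rz":0},{"dx":0,"dy":0,"dz":0,"rx":0,"ry":0,"rz":0}])

```text
t: 15.45
tcp_pos: [0.5801, -0.1581, 0.0786]
tool_rot: [0.681, 0.668, 0.214, 0.21]
force: [-0.1, 0.1, -0.4]
finger_gap: 0.999
gripper_force: 0.0
```

Request:
move_arm(targets=[{"dx":0,"dy":0,"dz":0,"rx":0,"ry":0,"rz":0},{"dx":0,"dy":0,"dz":0,"rx":0,"ry":0,"rz":0},{"dx":0,"dy":0,"dz":0,"rx":0,"ry":0,"rz":0},{"dx":0,"dy":0,"dz":0,"rx":0,"ry":0,"rz":0},{"dx":0,"dy":0,"dz":0,"rx":0,"ry":0,"rz":0},{"dx":0,"dy":0,"dz":0,"rx":0,"ry":0,"rz":0},{"dx":0,"dy":0,"dz":0,"rx":0,"ry":0,"rz":0},{"dx":0,"dy":0,"dz":0,"rx":0,"ry":0,"rz":0},{"dx":0,"dy":0,"dz":0,"rx":0,"ry":0,"rz":0},{"dx":0,"dy":0,"dz":0,"rx":0,"ry":0,"rz":0}], claw=0, newtons=70)

```text
t: 16.7
tcp_pos: [0.5805, -0.1581, 0.0788]
tool_rot: [0.68, 0.668, 0.214, 0.21]
force: [-0.4, -0.6, 5.9]
finger_gap: 0.127
gripper_force: 68.8
```

Request:
move_arm(targets=[{"dx":-0.285,"dy":0,"dz":0.41,"rx":0,"ry":0,"rz":0},{"dx":-0.571,"dy":0,"dz":0.821,"rx":0,"ry":0,"rz":0},{"dx":-0.571,"dy":0,"dz":0.821,"rx":0,"ry":0,"rz":0},{"dx":-0.571,"dy":0,"dz":0.821,"rx":0,"ry":0,"rz":0},{"dx":-0.571,"dy":0,"dz":0.821,"rx":0,"ry":0,"rz":0},{"dx":0,"dy":0,"dz":1,"rx":0,"ry":0,"rz":0},{"dx":0,"dy":0,"dz":1,"rx":0,"ry":0,"rz":0},{"dx":0,"dy":0,"dz":1,"rx":0,"ry":0,"rz":0},{"dx":0,"dy":0,"dz":0,"rx":0,"ry":0,"rz":0},{"dx":0,"dy":0,"dz":0,"rx":0,"ry":0,"rz":0}])

```text
t: 17.95
tcp_pos: [0.5151, -0.1573, 0.2443]
tool_rot: [0.681, 0.668, 0.214, 0.208]
force: [0.2, 0.1, -1.7]
finger_gap: 0.128
gripper_force: 68.4
```

Run:
```python
from lid import *
from scipy.spatial.transform import Rotation as Ro
s=sensors.sense();print(s['t'],s['tcp_pos'],s['q'],s['force']);Rt=Ro.from_quat(s['tool_rot']).as_matrix()
m=cams.camera_model('wrist');E=m['extrinsics'];a=cv2.cvtColor(cams.snapshot('wrist'),cv2.COLOR_RGB2BGR);cv2.imwrite('pics/w6.png',a)
print(Rt.round(3))
hsv=cv2.cvtColor(a,cv2.COLOR_BGR2HSV);k=cv2.inRange(hsv,(0,0,150),(180,60,255))
c=max(cv2.findContours(k,cv2.RETR_EXTERNAL,cv2.CHAIN_APPROX_NONE)[0],key=cv2.contourArea)
print(cv2.contourArea(c),cv2.boundingRect(c),cv2.approxPolyDP(cv2.convexHull(c),6,True)[:,0].tolist())
# tub rim from the side-view-free top view: white mask quad of floor+rim
t=cv2.cvtColor(cams.snapshot('top'),cv2.COLOR_RGB2BGR);cv2.imwrite('pics/top6.png',t)
o=np.zeros((600,800,3),np.uint8);o[:290,:464]=cv2.resize(a,(464,290));g=cv2.imread('pics/top4.png')[125:205,190:280]
o[:300,464:]=cv2.resize(cv2.resize(g,None,fx=8,fy=8,interpolation=cv2.INTER_CUBIC)[:,:],(336,300));o[300:,:]=cv2.resize(g,(800,600),interpolation=cv2.INTER_CUBIC)[:300]
cv2.imwrite('pics/c6.png',o)
```

```text
17.95 [ 0.51511725 -0.15732156  0.24432482] [-0.72447187  0.27244588  2.05792681  0.89780665  0.50663311 -1.44070662] [ 0.1610499   0.12382088 -1.74689189]
[[ 0.015  0.821  0.57 ]
 [ 1.    -0.02   0.002]
 [ 0.013  0.57  -0.821]]
49090.5 (116, 0, 344, 345) [[459, 0], [432, 287], [321, 344], [124, 289], [117, 260], [186, 97]]
```

```bash
cat > tub.py <<'E'
from h import *
from scipy.optimize import least_squares
from scipy.ndimage import map_coordinates
def proj(m,X):
    E=m['extrinsics'];v=X@E[:3,:3].T+E[:3,3];return np.c_[m['fx']*v[:,0]/v[:,2]+m['cx'],m['fy']*v[:,1]/v[:,2]+m['cy']]
def edges(m,g,pose,sides,rng=.008):
    """outer rim edge points: world (x,y) at z=.06, by steepest bright-to-dark step going outwards"""
    x,y,a=pose;R=np.array([[np.cos(a),-np.sin(a)],[np.sin(a),np.cos(a)]]);out=[]
    o=np.arange(-rng,rng,.0003)
    for s in sides:
        for t in np.linspace(-.055,.055,45) if s[0] else np.r_[np.linspace(-.052,-.028,12),np.linspace(.028,.052,12)]:
            n=np.array(s,float);p=np.array([.065,.08])*n+np.array([n[1],n[0]])*t
            P=(p+o[:,None]*n)@R.T+[x,y];uv=proj(m,np.c_[P,np.full(len(o),.06)])
            if uv.min()<2 or uv[:,0].max()>637 or uv[:,1].max()>397: continue
            v=map_coordinates(g,[uv[:,1],uv[:,0]],order=1);v=np.convolve(v,np.ones(5)/5,'same')
            d=np.diff(v)[4:-4];i=d.argmin()
            if d[i]<-1: out.append((*P[i+4],*s))
    return np.array(out)
def fit(Q,p0):
    def f(p):
        c,s=np.cos(p[2]),np.sin(p[2]);d=Q[:,:2]-p[:2];u=d[:,0]*c+d[:,1]*s;w=-d[:,0]*s+d[:,1]*c
        return np.where(Q[:,2]!=0,u*Q[:,2]-.065,w*Q[:,3]-.08)*1e3
    r=least_squares(f,p0,loss='soft_l1',x_scale=[.01,.01,.1]);return r.x,f(r.x)
E
python3 - <<'E'
from tub import *
S=[(1,0),(-1,0),(0,1),(0,-1)]
for n,f,E in(('top','top0',None),('top','top4',None),('wrist','w3','w3.npy'),('side','side0',None),('side','side4',None)):
    m=cams.camera_model(n)
    if E: m=m|{'extrinsics':np.load(E)}
    g=cv2.imread(f'pics/{f}.png',0).astype(float);p=np.array([.609,.188,-.163])
    for _ in range(3):
        Q=edges(m,g,p,S);p,r=fit(Q,p)
    print(f,p.round(4),len(Q),[(s,(Q[:,2:]==s).all(1).sum(),np.median(r[(Q[:,2:]==s).all(1)]).round(2)) for s in S if (Q[:,2:]==s).all(1).any()])
E
```

```text
top0 [ 0.6104  0.1914 -0.1698] 138 [((1, 0), np.int64(45), np.float64(0.7)), ((-1, 0), np.int64(45), np.float64(0.7)), ((0, 1), np.int64(24), np.float64(0.4)), ((0, -1), np.int64(24), np.float64(0.7))]
top4 [ 0.6104  0.1914 -0.1692] 138 [((1, 0), np.int64(45), np.float64(0.69)), ((-1, 0), np.int64(45), np.float64(0.71)), ((0, 1), np.int64(24), np.float64(0.42)), ((0, -1), np.int64(24), np.float64(0.68))]
w3 [ 0.6081  0.193  -0.1696] 58 [((-1, 0), np.int64(45), np.float64(0.05)), ((0, 1), np.int64(1), np.float64(-0.83)), ((0, -1), np.int64(12), np.float64(-0.14))]
side0 [ 0.607   0.1937 -0.17  ] 138 [((1, 0), np.int64(45), np.float64(0.07)), ((-1, 0), np.int64(45), np.float64(0.11)), ((0, 1), np.int64(24), np.float64(1.47)), ((0, -1), np.int64(24), np.float64(1.89))]
side4 [ 0.6069  0.1934 -0.171 ] 138 [((1, 0), np.int64(45), np.float64(0.07)), ((-1, 0), np.int64(45), np.float64(0.1)), ((0, 1), np.int64(24), np.float64(1.75)), ((0, -1), np.int64(24), np.float64(1.93))]
```

Request:
move_arm(targets=[{"dx":0,"dy":0.3,"dz":0,"rx":0,"ry":0.117,"rz":0},{"dx":0.25,"dy":1,"dz":0,"rx":0,"ry":0.117,"rz":0},{"dx":0.25,"dy":1,"dz":0,"rx":0,"ry":0.117,"rz":0},{"dx":0.25,"dy":1,"dz":0,"rx":0,"ry":0.117,"rz":0},{"dx":0.25,"dy":1,"dz":0,"rx":0,"ry":0.117,"rz":0},{"dx":0.25,"dy":1,"dz":0,"rx":0,"ry":0.117,"rz":0},{"dx":0.25,"dy":1,"dz":0,"rx":0,"ry":0.117,"rz":0},{"dx":0.25,"dy":1,"dz":0,"rx":0,"ry":0.117,"rz":0},{"dx":0.25,"dy":1,"dz":0,"rx":0,"ry":0.117,"rz":0},{"dx":0.25,"dy":1,"dz":0,"rx":0,"ry":0.117,"rz":0}])

```text
t: 19.3
tcp_pos: [0.5716, 0.0758, 0.2438]
tool_rot: [0.714, 0.701, -0.003, -0.004]
force: [-0.4, -0.9, -1.5]
finger_gap: 0.128
gripper_force: 68.3
```

Request:
move_arm(targets=[{"dx":0.35,"dy":1,"dz":0,"rx":0,"ry":0,"rz":-0.07},{"dx":0.35,"dy":1,"dz":0,"rx":0,"ry":0,"rz":-0.07},{"dx":0.35,"dy":1,"dz":0,"rx":0,"ry":0,"rz":-0.07},{"dx":0.35,"dy":1,"dz":0,"rx":0,"ry":0,"rz":-0.07},{"dx":0,"dy":0.7,"dz":0,"rx":0,"ry":0,"rz":0},{"dx":0,"dy":0,"dz":-1,"rx":0,"ry":0,"rz":0},{"dx":0,"dy":0,"dz":-1,"rx":0,"ry":0,"rz":0},{"dx":0,"dy":0,"dz":-1,"rx":0,"ry":0,"rz":0},{"dx":0,"dy":0,"dz":-1,"rx":0,"ry":0,"rz":0},{"dx":0,"dy":0,"dz":0,"rx":0,"ry":0,"rz":0}])

```text
t: 20.55
tcp_pos: [0.6045, 0.1917, 0.1426]
tool_rot: [0.763, 0.646, -0.004, -0.004]
force: [-1.1, -0.1, -0.6]
finger_gap: 0.126
gripper_force: 68.2
```

```bash
cat > lm.py <<'E'
from tub import *
import tub
from scipy.spatial.transform import Rotation as Ro
def ledges(m,g,pose,z,sides,rng=.010):
    x,y,a=pose;R=np.array([[np.cos(a),-np.sin(a)],[np.sin(a),np.cos(a)]]);out=[];o=np.arange(-rng,rng,.0003)
    for s in sides:
        L=.065 if s[0] else .05
        for t in np.linspace(-L,L,50):
            n=np.array(s,float);p=np.array([.0625,.08])*n+np.array([n[1],n[0]])*t
            P=(p+o[:,None]*n)@R.T+[x,y];uv=proj(m,np.c_[P,np.full(len(o),z)])
            if uv.min()<2 or uv[:,0].max()>637 or uv[:,1].max()>397: continue
            v=np.convolve(map_coordinates(g,[uv[:,1],uv[:,0]],order=1),np.ones(5)/5,'same');d=np.diff(v)[4:-4];i=d.argmin()
            if d[i]<-1: out.append((t,(i+4)*.0003-rng,d[i],*s))
    return np.array(out)
def report(tag,z):
    s=sensors.sense();Rt=Ro.from_quat(s['tool_rot']).as_matrix();a=np.arctan2(Rt[1,1],Rt[0,1]);p=s['tcp_pos']
    print('t',s['t'],'tcp',p.round(4),'yaw',a.round(4),'tz',Rt[:,2].round(4),'F',np.round(s['force'],1))
    for n in('wrist','top','side'):
        m=cams.camera_model(n);im=cv2.cvtColor(cams.snapshot(n),cv2.COLOR_RGB2BGR);cv2.imwrite(f'pics/{n}{tag}.png',im)
        Q=ledges(m,cv2.cvtColor(im,cv2.COLOR_BGR2GRAY).astype(float),(p[0],p[1],a),z,[(1,0),(-1,0),(0,1),(0,-1)])
        for sd in[(1,0),(-1,0),(0,1),(0,-1)]:
            k=(Q[:,3:]==sd).all(1)
            if k.any(): q=Q[k];print(n,sd,k.sum(),'off mm',(np.percentile(q[:,1],[25,50,75])*1e3).round(1),'grad',np.median(q[:,2]).round(1),'slope',np.polyfit(q[:,0],q[:,1],1)[0].round(3))
E
python3 -c "
from lm import *
report('7',sensors.sense()['tcp_pos'][2]-.016+.006)
a=cv2.imread('pics/wrist7.png');t=cv2.imread('pics/top7.png')[115:215,180:300];s=cv2.imread('pics/side7.png')[180:310,210:350]
o=np.zeros((600,800,3),np.uint8);o[:250,:400]=cv2.resize(a,(400,250));o[:333,400:]=cv2.resize(t,(400,333),interpolation=cv2.INTER_CUBIC);o[250:600,:377]=cv2.resize(s,(377,350),interpolation=cv2.INTER_CUBIC);cv2.imwrite('pics/c7.png',o)"
```

```text
t 20.55 tcp [0.6045 0.1917 0.1426] yaw -0.165 tz [-1.120e-02  5.000e-04 -9.999e-01] F [-1.1 -0.1 -0.6]
wrist (1, 0) 49 off mm [0.8 1.1 1.4] grad -24.0 slope 0.018
wrist (-1, 0) 50 off mm [2.3 2.6 2.9] grad -12.8 slope -0.028
wrist (0, 1) 50 off mm [1.4 1.5 1.7] grad -17.5 slope 0.004
wrist (0, -1) 39 off mm [-3.6  1.1  3.2] grad -1.4 slope 0.015
top (1, 0) 30 off mm [6.5 6.8 7.1] grad -10.1 slope -0.048
top (-1, 0) 43 off mm [6.5 7.1 7.4] grad -6.4 slope 0.002
top (0, 1) 20 off mm [4.9 6.6 8.3] grad -2.6 slope 0.052
top (0, -1) 48 off mm [-2.8 -2.5 -2.2] grad -4.5 slope 0.004
side (1, 0) 50 off mm [5.9 6.2 6.5] grad -7.6 slope -0.004
side (-1, 0) 50 off mm [-5.5 -5.2 -4.6] grad -3.7 slope -0.002
side (0, 1) 49 off mm [-8.5 -7.9 -7.3] grad -2.9 slope 0.003
side (0, -1) 45 off mm [-3.7  6.2  8.3] grad -2.3 slope 0.181
```

View pics/c7.png

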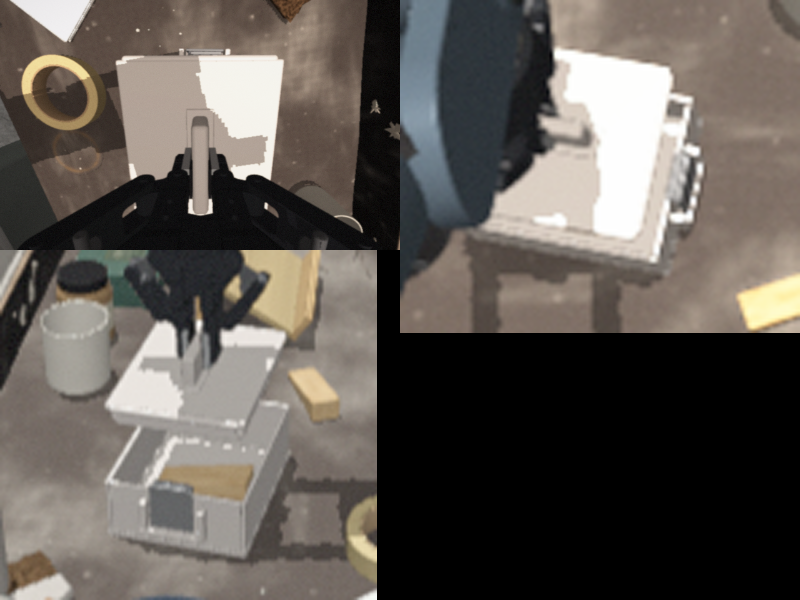

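The composite shows the lid level and held over the tub, with the wedge inside and the catches clear. The side edges depend strongly on the assumed plate height, so I'll fit each camera across several heights and see where they agree.

```bash
cat >> lm.py <<'E'
def fitlid(tag,zs,p0,wE,sides=dict(wrist=[(1,0),(-1,0),(0,1)],top=[(1,0),(0,-1)],side=[(1,0),(-1,0),(0,1)])):
    for z in zs:
        for n in sides:
            m=cams.camera_model(n)
            if n=='wrist': m=m|{'extrinsics':wE}
            g=cv2.imread(f'pics/{n}{tag}.png',0).astype(float);p=np.array(p0,float)
            for _ in range(3):
                Q=ledges(m,g,p,z,sides[n],.007)
                if len(Q)<10: break
                def f(d):
                    da=d[2];r=[]
                    t,o,sx,sy=Q[:,0],Q[:,1],Q[:,3],Q[:,4]
                    # outward offset predicted by local shift (dx,dy) & small turn
                    pr=np.where(sx!=0,sx*(d[0]-da*t),sy*(d[1]+da*t));return (o-pr)*1e3
                d=least_squares(f,[0,0,0],loss='soft_l1').x;c,s=np.cos(p[2]),np.sin(p[2]);p=p+[c*d[0]-s*d[1],s*d[0]+c*d[1],d[2]]
            r=f(d);print(f'z {z:.3f}',n,p.round(4),[(sd,np.median(r[(Q[:,3:]==sd).all(1)]).round(1)) for sd in sides[n]])
E
python3 - <<'E'
from lm import *
wE=cams.camera_model('wrist')['extrinsics']
fitlid('7',np.array([.130,.133,.136,.139]),(.6045,.1925,-.168),wE)
E
```

```text
z 0.130 wrist [ 0.6027  0.1951 -0.1852] [((1, 0), np.float64(-2.0)), ((-1, 0), np.float64(-0.1)), ((0, 1), np.float64(-0.0))]
z 0.130 top [ 0.6132  0.1933 -0.1851] [((1, 0), np.float64(0.1)), ((0, -1), np.float64(0.0))]
z 0.130 side [ 0.6124  0.1973 -0.1636] [((1, 0), np.float64(0.7)), ((-1, 0), np.float64(0.7)), ((0, 1), np.float64(-0.1))]
z 0.133 wrist [ 0.6078  0.1941 -0.1907] [((1, 0), np.float64(2.7)), ((-1, 0), np.float64(3.7)), ((0, 1), np.float64(-0.1))]
z 0.133 top [ 0.6122  0.1928 -0.1894] [((1, 0), np.float64(0.1)), ((0, -1), np.float64(-0.0))]
z 0.133 side [ 0.6088  0.1835 -0.1638] [((1, 0), np.float64(0.4)), ((-1, 0), np.float64(0.6)), ((0, 1), np.float64(-0.1))]
z 0.136 wrist [ 0.6075  0.1939 -0.1917] [((1, 0), np.float64(1.6)), ((-1, 0), np.float64(2.3)), ((0, 1), np.float64(-0.1))]
z 0.136 top [ 0.6114  0.1923 -0.1929] [((1, 0), np.float64(-0.0)), ((0, -1), np.float64(-0.0))]
z 0.136 side [ 0.608   0.1877 -0.1615] [((1, 0), np.float64(0.2)), ((-1, 0), np.float64(0.2)), ((0, 1), np.float64(-0.1))]
z 0.139 wrist [ 0.6074  0.1937 -0.1812] [((1, 0), np.float64(0.7)), ((-1, 0), np.float64(0.9)), ((0, 1), np.float64(-0.1))]
z 0.139 top [ 0.6104  0.1918 -0.1904] [((1, 0), np.float64(0.0)), ((0, -1), np.float64(-0.1))]
z 0.139 side [ 0.6072  0.1921 -0.161 ] [((1, 0), np.float64(-0.1)), ((-1, 0), np.float64(-0.1)), ((0, 1), np.float64(-0.0))]
```

At plate height 0.139 all three cameras agree, and the lid is within about 1 mm of the tub's centre. I'll lower it, and take out the small tilt.

Request:
move_arm(targets=[{"dx":0,"dy":0,"dz":-1,"rx":0,"ry":-0.02,"rz":-0.008},{"dx":0,"dy":0,"dz":-0.7,"rx":0,"ry":0,"rz":0},{"dx":0,"dy":0,"dz":-0.3,"rx":0,"ry":0,"rz":0},{"dx":0,"dy":0,"dz":-0.1,"rx":0,"ry":0,"rz":0},{"dx":0,"dy":0,"dz":-0.1,"rx":0,"ry":0,"rz":0},{"dx":0,"dy":0,"dz":-0.1,"rx":0,"ry":0,"rz":0},{"dx":0,"dy":0,"dz":-0.1,"rx":0,"ry":0,"rz":0},{"dx":0,"dy":0,"dz":0,"rx":0,"ry":0,"rz":0},{"dx":0,"dy":0,"dz":0,"rx":0,"ry":0,"rz":0},{"dx":0,"dy":0,"dz":0,"rx":0,"ry":0,"rz":0}])

```text
t: 21.95
tcp_pos: [0.6072, 0.192, 0.0857]
tool_rot: [0.764, 0.645, 0.003, 0.002]
force: [-0.4, 0.1, -0.7]
finger_gap: 0.128
gripper_force: 68.4
```

Request:
move_arm(targets=[{"dx":0,"dy":0,"dz":-0.05,"rx":0,"ry":0.012,"rz":0},{"dx":0,"dy":0,"dz":-0.05,"rx":0,"ry":0,"rz":0},{"dx":0,"dy":0,"dz":-0.05,"rx":0,"ry":0,"rz":0},{"dx":0,"dy":0,"dz":-0.05,"rx":0,"ry":0,"rz":0},{"dx":0,"dy":0,"dz":0,"rx":0,"ry":0,"rz":0},{"dx":0,"dy":0,"dz":0,"rx":0,"ry":0,"rz":0},{"dx":0,"dy":0,"dz":0,"rx":0,"ry":0,"rz":0},{"dx":0,"dy":0,"dz":0,"rx":0,"ry":0,"rz":0},{"dx":0,"dy":0,"dz":0,"rx":0,"ry":0,"rz":0},{"dx":0,"dy":0,"dz":0,"rx":0,"ry":0,"rz":0}])

```text
t: 23.2
tcp_pos: [0.6071, 0.192, 0.0807]
tool_rot: [0.764, 0.645, 0.001, -0.0]
force: [-0.3, 0.6, -1.4]
finger_gap: 0.128
gripper_force: 68.4
```

Run:
```python
from lm import *
s=sensors.sense();print(s['tcp_pos'],s['force'],s['ft_torque'],Ro.from_quat(s['tool_rot']).as_matrix().round(4))
wE=cams.camera_model('wrist')['extrinsics']
for n in('wrist','side','top'): cv2.imwrite(f'pics/{n}8.png',cv2.cvtColor(cams.snapshot(n),cv2.COLOR_RGB2BGR))
z=s['tcp_pos'][2]
fitlid('8',np.array([z-.01,z-.006,z-.002]),(.608,.1925,-.168),wE,dict(wrist=[(1,0),(-1,0),(0,1)],top=[(1,0)],side=[(1,0),(-1,0),(0,1)]))
```

```text
[0.60713535 0.19200473 0.0806605 ] [-0.27061574  0.57211663 -1.35673976] [-0.01177429  0.01853816 -0.04413956] [[ 1.687e-01  9.857e-01  4.000e-04]
 [ 9.857e-01 -1.687e-01  1.200e-03]
 [ 1.200e-03  2.000e-04 -1.000e+00]]
z 0.071 wrist [ 0.6066  0.1935 -0.2012] [((1, 0), np.float64(1.8)), ((-1, 0), np.float64(1.6)), ((0, 1), np.float64(-0.1))]
z 0.071 top [ 0.6118  0.192  -0.1571] [((1, 0), np.float64(-0.1))]
z 0.071 side [ 0.6081  0.1874 -0.1755] [((1, 0), np.float64(0.2)), ((-1, 0), np.float64(0.2)), ((0, 1), np.float64(-0.0))]
z 0.075 wrist [ 0.607   0.1932 -0.1763] [((1, 0), np.float64(0.1)), ((-1, 0), np.float64(0.2)), ((0, 1), np.float64(-0.1))]
z 0.075 top [ 0.6108  0.192  -0.1585] [((1, 0), np.float64(-0.1))]
z 0.075 side [ 0.6072  0.1927 -0.1746] [((1, 0), np.float64(-0.1)), ((-1, 0), np.float64(-0.1)), ((0, 1), np.float64(0.0))]
z 0.079 wrist [ 0.6073  0.1929 -0.1448] [((1, 0), np.float64(-1.4)), ((-1, 0), np.float64(-1.6)), ((0, 1), np.float64(-0.1))]
z 0.079 top [ 0.6103  0.1966 -0.1565] [((1, 0), np.float64(-0.0))]
z 0.079 side [ 0.6063  0.1978 -0.1726] [((1, 0), np.float64(-0.4)), ((-1, 0), np.float64(-0.4)), ((0, 1), np.float64(-0.1))]
```

Request:
move_arm(targets=[{"dx":0,"dy":0,"dz":-0.06,"rx":0,"ry":0,"rz":0},{"dx":0,"dy":0,"dz":-0.06,"rx":0,"ry":0,"rz":0},{"dx":0,"dy":0,"dz":-0.06,"rx":0,"ry":0,"rz":0},{"dx":0,"dy":0,"dz":-0.06,"rx":0,"ry":0,"rz":0},{"dx":0,"dy":0,"dz":-0.06,"rx":0,"ry":0,"rz":0},{"dx":0,"dy":0,"dz":-0.06,"rx":0,"ry":0,"rz":0},{"dx":0,"dy":0,"dz":0,"rx":0,"ry":0,"rz":0},{"dx":0,"dy":0,"dz":0,"rx":0,"ry":0,"rz":0},{"dx":0,"dy":0,"dz":0,"rx":0,"ry":0,"rz":0},{"dx":0,"dy":0,"dz":0,"rx":0,"ry":0,"rz":0}])

```text
t: 24.6
tcp_pos: [0.6066, 0.1918, 0.0706]
tool_rot: [0.764, 0.645, -0.0, -0.001]
force: [1.5, -1.2, -10.8]
finger_gap: 0.125
gripper_force: 68.0
```

Request:
move_arm(targets=[{"dx":0,"dy":0,"dz":-0.04,"rx":0,"ry":0,"rz":0},{"dx":0,"dy":0,"dz":-0.04,"rx":0,"ry":0,"rz":0},{"dx":0,"dy":0,"dz":0,"rx":0,"ry":0,"rz":0},{"dx":0,"dy":0,"dz":0,"rx":0,"ry":0,"rz":0},{"dx":0,"dy":0,"dz":0,"rx":0,"ry":0,"rz":0},{"dx":0,"dy":0,"dz":0,"rx":0,"ry":0,"rz":0},{"dx":0,"dy":0,"dz":0,"rx":0,"ry":0,"rz":0},{"dx":0,"dy":0,"dz":0,"rx":0,"ry":0,"rz":0},{"dx":0,"dy":0,"dz":0,"rx":0,"ry":0,"rz":0},{"dx":0,"dy":0,"dz":0,"rx":0,"ry":0,"rz":0}])

```text
t: 25.85
tcp_pos: [0.6069, 0.1919, 0.0696]
tool_rot: [0.764, 0.645, 0.0, -0.0]
force: [-1.3, -3.0, -5.4]
finger_gap: 0.126
gripper_force: 69.0
```

Request:
move_arm(targets=[{"dx":0,"dy":0,"dz":-0.04,"rx":0,"ry":0,"rz":0},{"dx":0,"dy":0,"dz":-0.04,"rx":0,"ry":0,"rz":0},{"dx":0,"dy":0,"dz":-0.04,"rx":0,"ry":0,"rz":0},{"dx":0,"dy":0,"dz":0,"rx":0,"ry":0,"rz":0},{"dx":0,"dy":0,"dz":0,"rx":0,"ry":0,"rz":0},{"dx":0,"dy":0,"dz":0,"rx":0,"ry":0,"rz":0},{"dx":0,"dy":0,"dz":0,"rx":0,"ry":0,"rz":0},{"dx":0,"dy":0,"dz":0,"rx":0,"ry":0,"rz":0},{"dx":0,"dy":0,"dz":0,"rx":0,"ry":0,"rz":0},{"dx":0,"dy":0,"dz":0,"rx":0,"ry":0,"rz":0}])

```text
t: 27.1
tcp_pos: [0.6075, 0.1921, 0.0691]
tool_rot: [0.764, 0.645, 0.001, 0.0]
force: [-5.0, -3.0, 9.3]
finger_gap: 0.124
gripper_force: 71.1
```

Request:
move_arm(targets=[{"dx":0,"dy":0,"dz":-0.05,"rx":0,"ry":0,"rz":0},{"dx":0,"dy":0,"dz":-0.05,"rx":0,"ry":0,"rz":0},{"dx":0,"dy":0,"dz":0,"rx":0,"ry":0,"rz":0},{"dx":0,"dy":0,"dz":0,"rx":0,"ry":0,"rz":0},{"dx":0,"dy":0,"dz":0,"rx":0,"ry":0,"rz":0},{"dx":0,"dy":0,"dz":0,"rx":0,"ry":0,"rz":0},{"dx":0,"dy":0,"dz":0,"rx":0,"ry":0,"rz":0},{"dx":0,"dy":0,"dz":0,"rx":0,"ry":0,"rz":0},{"dx":0,"dy":0,"dz":0,"rx":0,"ry":0,"rz":0},{"dx":0,"dy":0,"dz":0,"rx":0,"ry":0,"rz":0}])

```text
t: 28.35
tcp_pos: [0.6075, 0.1921, 0.0691]
tool_rot: [0.764, 0.645, 0.001, 0.0]
force: [-7.8, -4.1, 21.4]
finger_gap: 0.125
gripper_force: 73.0
```

Request:
move_arm(targets=[{"dx":0,"dy":0,"dz":0.3,"rx":0,"ry":0,"rz":0},{"dx":0,"dy":0,"dz":0,"rx":0,"ry":0,"rz":0},{"dx":0,"dy":0,"dz":0,"rx":0,"ry":0,"rz":0},{"dx":0,"dy":0,"dz":0,"rx":0,"ry":0,"rz":0},{"dx":0,"dy":0,"dz":0,"rx":0,"ry":0,"rz":0},{"dx":0,"dy":0,"dz":0.3,"rx":0,"ry":0,"rz":0},{"dx":0,"dy":0,"dz":1,"rx":0,"ry":0,"rz":0},{"dx":0,"dy":0,"dz":1,"rx":0,"ry":0,"rz":0},{"dx":0,"dy":0,"dz":1,"rx":0,"ry":0,"rz":0},{"dx":0,"dy":0,"dz":1,"rx":0,"ry":0,"rz":0}], claw=100)

```text
t: 29.6
tcp_pos: [0.6071, 0.192, 0.1804]
tool_rot: [0.764, 0.645, 0.001, -0.0]
force: [0.1, 0.3, 0.5]
finger_gap: 1.0
gripper_force: 0.0
```

Run:
```python
from lm import *
s=sensors.sense();print(s['t'],s['tcp_pos'],s['force'])
wE=cams.camera_model('wrist')['extrinsics']
for n in('wrist','side','top'): cv2.imwrite(f'pics/{n}9.png',cv2.cvtColor(cams.snapshot(n),cv2.COLOR_RGB2BGR))
fitlid('9',[.063,.066,.069],(.608,.1925,-.168),wE,dict(wrist=[(1,0),(-1,0),(0,1)],top=[(1,0),(0,-1)],side=[(1,0),(-1,0),(0,1)]))
```

```text
29.6 [0.60713879 0.19201281 0.1804371 ] [0.07178911 0.30827052 0.5173979 ]
z 0.063 wrist [ 0.6079  0.1926 -0.1657] [((1, 0), np.float64(1.1)), ((-1, 0), np.float64(1.3)), ((0, 1), np.float64(0.2))]
z 0.063 top [ 0.6123  0.192  -0.1608] [((1, 0), np.float64(0.1)), ((0, -1), np.float64(0.2))]
z 0.063 side [ 0.6054  0.1939 -0.1812] [((1, 0), np.float64(2.3)), ((-1, 0), np.float64(2.1)), ((0, 1), np.float64(-0.1))]
z 0.066 wrist [ 0.6079  0.1925 -0.1655] [((1, 0), np.float64(0.5)), ((-1, 0), np.float64(0.5)), ((0, 1), np.float64(0.2))]
z 0.066 top [ 0.6114  0.1915 -0.1631] [((1, 0), np.float64(0.1)), ((0, -1), np.float64(0.2))]
z 0.066 side [ 0.6047  0.1976 -0.176 ] [((1, 0), np.float64(2.0)), ((-1, 0), np.float64(1.8)), ((0, 1), np.float64(0.0))]
z 0.069 wrist [ 0.6078  0.1923 -0.1651] [((1, 0), np.float64(-0.1)), ((-1, 0), np.float64(-0.1)), ((0, 1), np.float64(0.4))]
z 0.069 top [ 0.6104  0.191  -0.1626] [((1, 0), np.float64(0.1)), ((0, -1), np.float64(0.3))]
z 0.069 side [ 0.6041  0.2005 -0.1466] [((1, 0), np.float64(1.6)), ((-1, 0), np.float64(2.0)), ((0, 1), np.float64(0.1))]
```

The lid hit a hard stop under 21 N with no further travel, and it's centred. One quick numeric check that the catches are back where they started.

Run:
```python
from tub import *
c,s=np.cos(-.17),np.sin(-.17)
for n,a,b in(('top','top0','top9'),('side','side0','side9'),('top','top0','top7'),('side','side0','side7')):
    m=cams.camera_model(n);A,B=[cv2.imread(f'pics/{f}.png',0).astype(np.float32) for f in(a,b)]
    for k in(1,-1):
        y=k*.085;u,v=proj(m,np.array([[.6085-s*y,.1927+c*y,.06]]))[0].round().astype(int)
        t=A[v-6:v+7,u-5:u+6];r=cv2.matchTemplate(B[v-10:v+11,u-9:u+10],t,cv2.TM_CCOEFF_NORMED);_,mx,_,l=cv2.minMaxLoc(r)
        print(b,'catch',k,'shift px',(l[0]-4,l[1]-4),'score',round(mx,3))
```

```text
top9 catch 1 shift px (-1, 4) score 0.206
top9 catch -1 shift px (0, 0) score 0.992
side9 catch 1 shift px (0, 0) score 0.999
side9 catch -1 shift px (2, -1) score 0.618
top7 catch 1 shift px (3, -3) score 0.179
top7 catch -1 shift px (0, 0) score 0.924
side7 catch 1 shift px (0, 2) score 0.841
side7 catch -1 shift px (3, 2) score 0.199
```

Both catches are back in place: the −y one scores 0.992 in the top view and the +y one 0.999 in the side view, each with no shift. The low scores come from views that are blocked. I'll hand the job in.

```bash
python3 -c "
from station import order,sensors
print(order.sign_off(),sensors.sense()['t'])"
```

```text
the job is handed in; nothing more can be done
the job is handed in; nothing more can be done
```

The wedge is in the tub and the lid is pressed fully home. Both catches measured back at their starting positions, the arm is clear, I never went near the tape or clamp, and the job was handed in about 30 s into the 64 s; no verdict was shown.

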